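# Sort the coffee things into their trays

### The job

Sort the coffee things on the worktop into the wooden trays: the two small tea glasses stand upright in the tray with the two small bays, one in each bay; the sugar bowl and the coffee jar stand upright in the tray with the two large bays, one in each bay, either way round; and the teaspoon lies flat in the long tray without a divider. Set the things down on the tray floors rather than dropping them, and leave the brown jug and the tall amber beaker where they stand.

Things in the scene. Friction and masses are not known exactly. Their poses are not given: they have to be found in the camera images.
- glass_a_mid (a point): one of two equal small amber tea glasses, standing upright and open at the top: 39 mm across at the rim, 36 mm at the foot, 52 mm high. Point at its centre, half-way up (26 mm above its underside); z up.
- glass_b_mid (a point): the other small amber tea glass, the same in shape and size. Point at its centre, 26 mm above its underside; z up.
- sugar_mid (a point): round stone-grey metal sugar bowl on a foot, with a knobbed lid that does not come off: 68 mm across at its widest, 70 mm high. Point at its centre, half-way up (35 mm above its underside), about where it is widest; z up.
- coffee_mid (a point): round glass jar of coffee with a wooden lid that does not come off: 66 mm across all the way up, 106 mm high. Point at its centre, half-way up (53 mm above its underside); z up.
- spoon_mid (a point): steel teaspoon lying on the worktop: 130 mm long, 26 mm wide at the bowl, 11 mm high. Point at the middle of its length, 5.5 mm above its underside; x along the spoon, y across it, z up. It can be picked up across its middle with the fingertips close to the worktop.
- glass_tray: low pale wooden tray with two SMALL square bays side by side, 78 x 150 mm outside, 18 mm high; floor and walls 6 mm thick. Each bay is 66 x 66 mm inside; bay centres 36 mm either way along y from the middle of the tray. Fixed in place. Origin under the centre of the tray, on the worktop; x across the short side, y along the long side, z up.
- caddy: low pale wooden tray with two LARGE square bays side by side, 104 x 202 mm outside, 18 mm high; floor and walls 6 mm thick. Each bay is 92 x 92 mm inside; bay centres 49 mm either way along y from the middle of the tray. Fixed in place. Origin under the centre of the tray, on the worktop; x across the short side, y along the long side, z up.
- spoon_tray: low pale wooden tray without a divider: one long bay, 76 x 160 mm inside, 88 x 172 mm outside, 18 mm high; floor and walls 6 mm thick. Fixed in place. Origin under the centre of the tray, on the worktop; x across the short side, y along the long side, z up.
- jug: bystander: small brown jug with a handle, 62 x 90 x 93 mm, standing loose at the left of the work. Origin at the centre of its underside.
- beaker: bystander: tall amber beaker, 63 mm across and 110 mm high, standing loose at the right of the work; it is no tea glass. Origin at the centre of its underside.
Not all that is in view belongs to the job. Leave any pink look-alike of the part that bears glass_a_mid alone.

How it is judged:
By the outcome, as a careful person would: the job done as asked, in the order asked, and still so for the second after the job is handed in, with the robot touching nothing.
It also fails if it takes over 115 s, if anything falls off the work surface, if the arm or the gripper's body presses on something with over 40 N, if the wrist force passes 120 N, or if a joint passes its speed limit or range.

### The arm

A 7-joint arm with a two-finger parallel gripper is mounted at the origin on a cart in front of the work surface, level with it; the furniture and walls round the work are solid. World frame = base frame: x ahead of the robot, y to its left, z up, the work surface at z = 0. Lengths are in m, angles in rad, forces in N, time in s.
With the tool pointing down it reaches from about 0.425 to 0.825 m from the base axis. Payload 3.6 kg.
Tool frame: the origin (TCP) lies at the very end of the fingers, on their centre line; the grasp point (between the pads) lies 19 mm behind it; z points along the fingers, y is the line along which they close (so a half turn about z gives the same grasp; the last joint's range is limited). The gripper opens to 93 mm and grips with 3 to 60 N. Pads are 15 mm wide; open, the fingers measure 128 mm over their backs; the gripper's body (75 mm by 188 mm) begins 65 mm behind the grasp point.
Start: joints at [-1.294, 0.615, -0.013, 1.423, 0.008, 1.103, -0.04], TCP at [0.194, 0.62, 0.219] pointing down, gripper open.
Joint ranges: [-3.12, 3.12], [-0.3, 2.06], [-1.34, 1.32], [0.26, 2.42], [-1.36, 4.5], [0.01, 1.98], [-2.84, 2.84]. Speed limits (rad/s): [2.79, 2.79, 3.14, 3.14, 3.14, 3.14, 3.14].

### API

Orientations are given as a 3x3 rotation matrix whose columns are the frame's x, y, z axes.
In Python, from workcell import get_state, get_image, finish_job gives the robot as it stands.
- The arm moves only by the tool servo_tool, never from a script. Its argument "increments" is a list of rows, each a list of 2 entries, a list of its own where there are three numbers: the shift along the world's x, y, z in m, then the turn, a rotation vector about the world's x, y, z in rad. In form: [[[tx, ty, tz], [rx, ry, rz]], ...]. A call has 1 to 12 rows; each row shifts and turns the commanded pose from where the row before left it; what a row does not reach is not made up. A row lasts 1/12 s, in which the tool goes at most 41.7 mm and 7.16 degrees, less where a joint would pass 70% of its speed; a pose out of reach is approached as far as the arm can. A call is refused whole if a number of a shift passes 0.0417 or a number of a turn 0.125, either way. A call with a gripper value outside its range is refused whole. "gripper" is the opening, from -1 (shut) to 1 (fully open), set as the call begins (left out, the last holds). The fingers move at their own pace and stop on an object; the grip force is fixed at half the most. Time passes only in rows, so rows that do not move let the fingers close. It gives the time, the measured TCP pose, the force, the opening and the grip force at its end, in the units of the state.
- get_state(): the state, without advancing time (a new reading comes with each control period).
- get_image(name): name is "scene" or "top" or "wrist"; returns a dict with "pixels" (400x640x3 uint8, red, green, blue), "intrinsics" (3x3 intrinsics, pixels), "rvec" (rotation vector, rad) and "tvec" (3), from world to camera coordinates, as OpenCV has them; the wrist camera has in their place "hand_eye" (4x4, takes a point from camera to tool coordinates, whose origin is the TCP and whose axes are the flange's). Camera axes: x right, y down, z forward; pixel columns grow to the right and rows downward; lengths in m; the calibration is good to about 2 mm. The wrist camera is an equidistant fisheye: a pixel r from the principal point sees the ray r / f radians off the axis. A picture is of the moment at which its call begins: read the wrist's pose just before it. There is no depth.
- finish_job(): hands the job in; it is judged then, once.
The state is a dict: "clock": time; "q": joint angles; "qd": joint speeds; "joint_torque": joint torques, N m; "tcp_pos": TCP position; "tool_rot": TCP orientation; "force": force on the tool from outside, world axes, zero at the start; "ft_torque": the same for the moment, N m; "grip_width": finger opening in m; "gripper_force": force on a finger pad.
Only numpy, scipy, OpenCV 4.12 (cv2) and the standard library are available. Lean on these libraries where they do the work, as an engineer would, in place of code of your own. Each camera call takes 0.05 s, during which the arm holds its last target. There are 200 camera calls.

## Working session

There is one attempt and no reset: what is moved stays moved. The work goes in short steps, Python scripts to look and compute and a tool call to move; the robot and the scene stay as the last step left them, time stands still between calls to the robot, and variables do not carry over. Pictures are saved under pics/ and viewed, at most 16 in all, crops included, and the job is handed in when it is done.

Besides the shell and the picture viewer there is one more tool, called as name(argument=value, ...) on one line, values as JSON. servo_tool: Moves the arm, as the interface text tells. Its arguments: {"type":"object","properties":{"increments":{"type":"array"},"gripper":{"type":"number"}},"required":["increments"]}

```bash
mkdir -p pics
cat > h.py <<'E'
import numpy as np, cv2
from workcell import get_state, get_image, finish_job
def snap(n,f):
    im=get_image(n); cv2.imwrite('pics/'+f+'.png',im['pixels'][:,:,::-1]); 
    np.savez('pics/'+f+'.npz',**im); return im
def load(f): return dict(np.load('pics/'+f+'.npz'))
def ray(im,uv):
    R=cv2.Rodrigues(np.array(im['rvec'],float))[0]; t=np.array(im['tvec'],float).ravel()
    d=R.T@np.linalg.inv(im['intrinsics'])@np.array([uv[0],uv[1],1.]); return -R.T@t,d
def onz(im,uv,z):
    c,d=ray(im,uv); return c+d*(z-c[2])/d[2]
def proj(im,p):
    return cv2.projectPoints(np.array(p,float).reshape(-1,3),np.array(im['rvec'],float),np.array(im['tvec'],float),im['intrinsics'],None)[0].reshape(-1,2)
E
python3 - <<'E'
from h import *
for n in('scene','top'):
    im=snap(n,n+'0'); print(n,ray(im,(320,200)),im['intrinsics'][0,0])
s=get_state();print(s['clock'],s['tcp_pos'],s['tool_rot'],s['grip_width'])
E
```

```text
scene (array([-0.30988094, -0.75282147,  0.6362384 ]), array([ 0.68219954,  0.58729712, -0.43586288])) 374.9294757477921
top (array([ 0.24506819, -0.01200835,  1.58720134]), array([ 0.19644841,  0.01431035, -0.98044044])) 518.3445351149722
0.1 [0.19423003 0.61956649 0.21761006] [[-9.54238239e-01  2.99046788e-01 -6.34141535e-04]
 [ 2.99047455e-01  9.54235673e-01 -2.21350336e-03]
 [-5.68205942e-05 -2.30184796e-03 -9.99997349e-01]] 0.09315596051608241
```

View pics/top0.png

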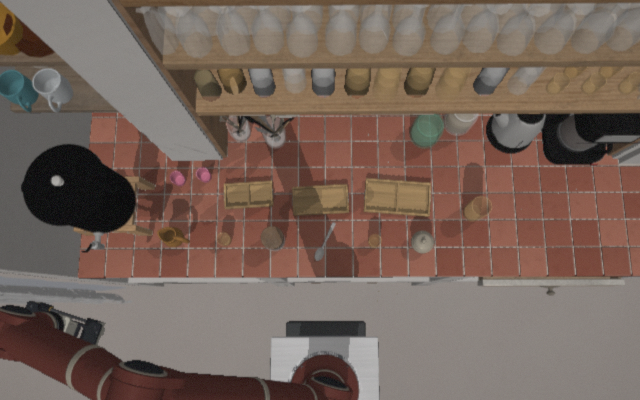

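View pics/scene0.png

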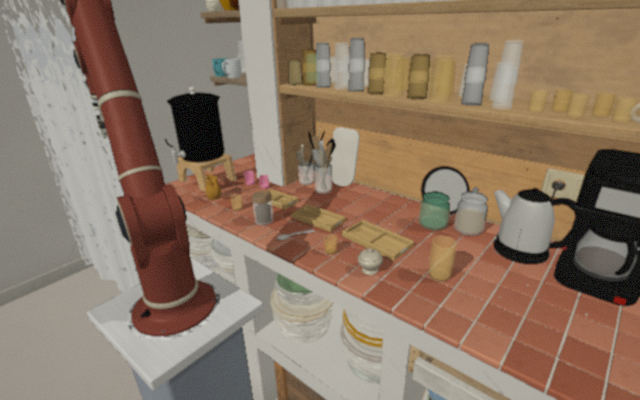

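The top view shows glasses at (223,240) and (375,240), the coffee jar at (272,238), the sugar bowl at (423,242) and the spoon at about (325,243). The trays are at (248,194) for glasses, (321,200) for the spoon and (397,196) for the caddy. Also in view are the jug (170,235), the beaker (477,208) and two pink look-alikes (178,177) and (203,174).

Things that could be taken for a tea glass: amber (223,240), amber (375,240), pink (178,177), pink (203,174) and the tall beaker (477,208). I choose the two small amber ones and will check them in a close crop.

Run:
```python
from h import *
im=load('top0');p=im['pixels'][150:290,150:500,::-1]
cv2.imwrite('pics/c1.png',cv2.resize(p,None,fx=2.28,fy=2.28,interpolation=cv2.INTER_CUBIC))
sc=load('scene0');p=sc['pixels'][160:290,170:470,::-1]
cv2.imwrite('pics/c2.png',cv2.resize(p,None,fx=2.6,fy=2.6,interpolation=cv2.INTER_CUBIC))
for n,uv in dict(ga=(223,240),gb=(375,240),cof=(272,238),sug=(423,242),sp=(325,243),gt=(248,194),st=(321,200),cad=(397,196),jug=(170,235),bk=(477,208)).items():
    print(n,onz(im,uv,0.02).round(3))
```

```text
ga [0.436 0.306 0.02 ]
gb [ 0.434 -0.156  0.02 ]
cof [0.442 0.157 0.02 ]
sug [ 0.428 -0.301  0.02 ]
sp [ 0.426 -0.004  0.02 ]
gt [0.579 0.234 0.02 ]
st [0.559 0.008 0.02 ]
cad [ 0.57  -0.227  0.02 ]
jug [0.453 0.469 0.02 ]
bk [ 0.532 -0.471  0.02 ]
```

View pics/c1.png

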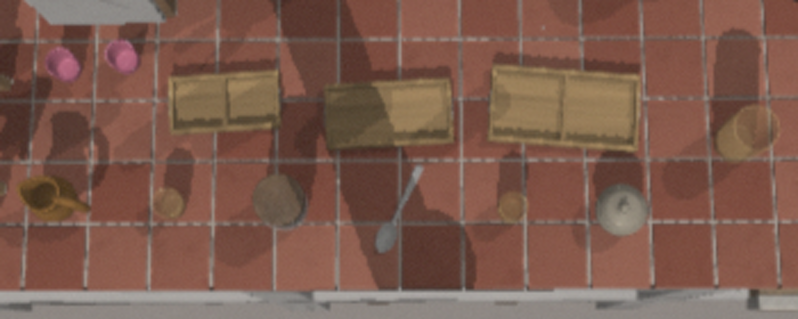

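View pics/c2.png

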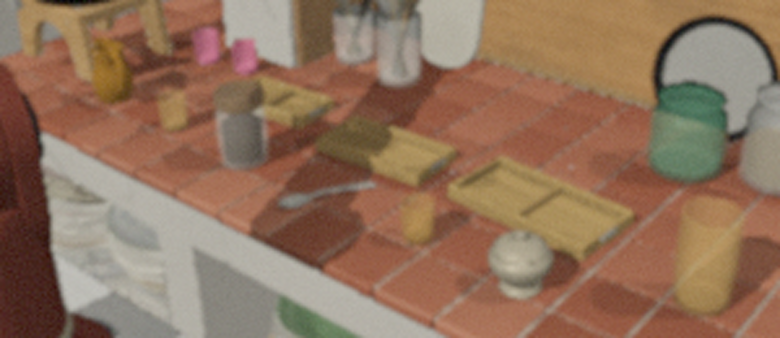

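```bash
cat > m.py <<'E'
from h import *
def seg(im,box,amber,k=3):
    x0,y0,x1,y1=box; hsv=cv2.cvtColor(im['pixels'][y0:y1,x0:x1],cv2.COLOR_RGB2HSV)
    lab=cv2.cvtColor(im['pixels'][y0:y1,x0:x1],cv2.COLOR_RGB2LAB).astype(int)
    m=((hsv[...,0]>10)&(hsv[...,0]<32)&(hsv[...,1]>70)) if amber else (lab[...,1]-128<10)
    m=m.astype(np.uint8)*255
    if k: m=cv2.morphologyEx(m,cv2.MORPH_OPEN,np.ones((k,k)))
    c=max(cv2.findContours(m,cv2.RETR_EXTERNAL,cv2.CHAIN_APPROX_NONE)[0],key=cv2.contourArea)
    return c+np.array([x0,y0])
E
python3 - <<'E'
from m import *
B=dict(top0=dict(ga=(212,228,236,252,1,0.026),gb=(363,228,387,252,1,0.026),cof=(255,220,292,256,0,.053),sug=(406,225,440,258,0,.035),sp=(310,220,340,264,0,.004),
 gt=(218,174,278,214,1,.012),st=(285,178,357,222,1,.012),cad=(358,172,438,222,1,.012)))
for f,bb in B.items():
    im=load(f); o=im['pixels'][:,:,::-1].copy()
    for n,b in bb.items():
        c=seg(im,b[:4],b[4],2 if n=='sp' else 3); r=cv2.minAreaRect(c)
        cv2.drawContours(o,[c],-1,(255,0,0),1)
        x,y,w,h=cv2.boundingRect(c)
        cen=r[0] if n in('gt','st','cad','sp') else (x+(w-1)/2,y+(h-1)/2)
        P=onz(im,cen,b[5]); print(n,cen,(w,h),P.round(4))
        if n in('gt','st','cad','sp'):
            q=np.array([onz(im,p,.018 if n!='sp' else .004)[:2] for p in cv2.boxPoints(r)]); e=q[1:]-q[:-1]
            l=np.linalg.norm(e,axis=1); k=l.argmax(); print('  size',l.round(3),'long dir deg',np.degrees(np.arctan2(e[k,1],e[k,0])).round(1),q.mean(0).round(4))
    cv2.imwrite('pics/ov.png',cv2.resize(o[150:290,150:500],None,fx=2.28,fy=2.28,interpolation=cv2.INTER_NEAREST))
im=load('top0')
for n,u in (('pillar',[(224,160),(165,159)]),):print(n,[onz(im,x,0).round(3) for x in u])
E
```

```text
ga (224.0, 239.0) (13, 13) [0.4388 0.3022 0.026 ]
gb (374.0, 240.5) (13, 14) [ 0.4322 -0.1522  0.026 ]
cof (272.5, 239.0) (24, 29) [0.4348 0.1521 0.053 ]
sug (423.5, 241.5) (26, 24) [ 0.4274 -0.2998  0.035 ]
sp (324.5, 241.5) (30, 44) [ 0.4324 -0.0024  0.004 ]
  size [0.09  0.132 0.088] long dir deg 179.5 [ 0.4329 -0.0024]
gt (248.02154541015625, 194.3876953125) (50, 29) [0.5796 0.2348 0.012 ]
  size [0.154 0.084 0.152] long dir deg -87.0 [0.5786 0.2339]
st (319.9913635253906, 199.35345458984375) (57, 32) [0.5627 0.011  0.012 ]
  size [0.173 0.093 0.171] long dir deg -86.9 [0.5618 0.0109]
cad (397.1486511230469, 196.8918914794922) (67, 39) [ 0.5693 -0.2281  0.012 ]
  size [0.11  0.206 0.11 ] long dir deg -95.0 [ 0.5684 -0.2272]
pillar [array([0.694, 0.316, 0.   ]), array([0.699, 0.504, 0.   ])]
```

View pics/ov.png

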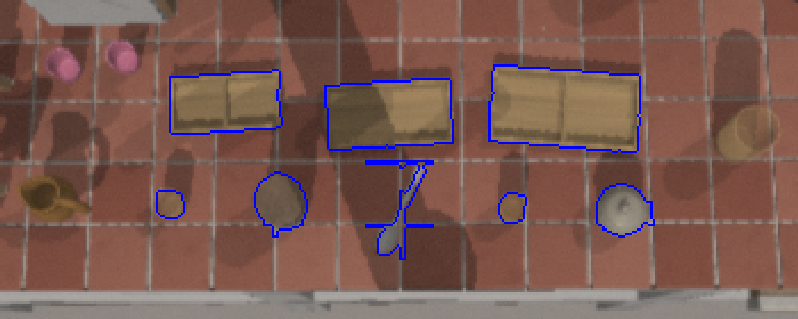

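servo_tool(increments=[[[0.024,-0.031,0],[0,0,0]],[[0.024,-0.031,0],[0,0,0.119]],[[0.024,-0.031,0],[0,0,0.119]],[[0.024,-0.031,0],[0,0,0.119]],[[0.024,-0.031,0],[0,0,0]],[[0.024,-0.031,0],[0,0,0]],[[0.024,-0.031,0],[0,0,0]],[[0.024,-0.031,0],[0,0,0]],[[0.024,-0.031,0],[0,0,0]],[[0.024,-0.031,-0.02],[0,0,0]],[[0,-0.005,-0.03],[0,0,0]],[[0,0,0],[0,0,0]]], gripper=0.4)

```text
clock: 1.1
tcp_pos: [0.4321, 0.3008, 0.1652]
tool_rot: [[-0.999, -0.046, -0.008], [-0.046, 0.999, -0.008], [0.008, -0.008, -1.0]]
force: [-1.0, -0.4, -0.3]
grip_width: 0.0652
gripper_force: 0.0
```

```bash
cat >> m.py <<'E'
def wsnap(f):
    s=get_state(); im=get_image('wrist'); cv2.imwrite('pics/'+f+'.png',im['pixels'][:,:,::-1])
    np.savez('pics/'+f+'.npz',pos=s['tcp_pos'],rot=s['tool_rot'],**im)
    print(s['clock'],np.array(s['tcp_pos']).round(4),'yaw',np.degrees(np.arctan2(s['tool_rot'][1][1],s['tool_rot'][0][1])).round(1),s['grip_width'])
def wz(im,uv,z):
    K=im['intrinsics']; a=np.array([(uv[0]-K[0,2])/K[0,0],(uv[1]-K[1,2])/K[1,1]]); th=np.linalg.norm(a)
    d=np.array([*(a/max(th,1e-9)*np.sin(th)),np.cos(th)]); H=im['hand_eye']
    c=im['rot']@H[:3,3]+im['pos']; d=im['rot']@H[:3,:3]@d
    return c+d*(z-c[2])/d[2]
E
python3 -c "
from m import *
wsnap('w1');im=load('w1');print(im['hand_eye'].round(3))"
```

```text
1.1 [0.4321 0.3008 0.1652] yaw 92.6 0.06515958522939481
[[-0.    -0.958 -0.288  0.08 ]
 [ 1.    -0.     0.     0.   ]
 [-0.    -0.288  0.958 -0.167]
 [ 0.     0.     0.     1.   ]]
```

View pics/w1.png

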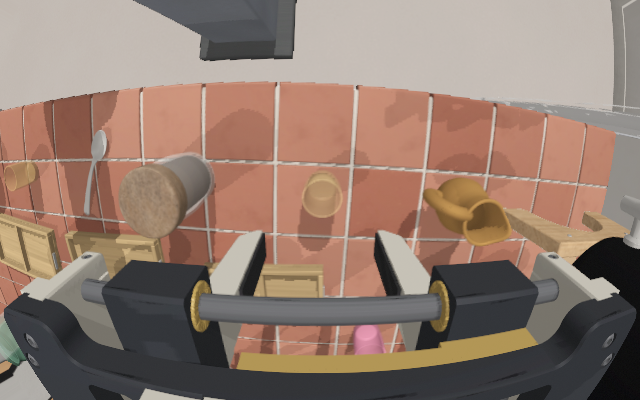

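The wrist view shows glass a with its rim ellipse at about (322,196). The jar lid is at (153,199), the spoon runs from (100,131) to (87,213), and the jug is at (470,210).

```bash
python3 -c "
from m import *
im=load('w1')
print('ga rim',wz(im,(322,196),.052).round(4)); print('cof lid',wz(im,(153.5,199.5),.106).round(4))
a=wz(im,(100,131),.004);b=wz(im,(87,213),.004);print(a.round(3),b.round(3),np.linalg.norm(a-b))
t=load('top0');a=onz(t,(317,260),.004);b=onz(t,(334,223.3),.004);print('sp top',a.round(3),b.round(3),np.linalg.norm(a-b),((a+b)/2).round(4),np.degrees(np.arctan2(*(b-a)[1::-1])))
print('cof lid top',onz(t,(272.7,238),.106))
c=seg(im,(295,165,350,225),1);print(cv2.boundingRect(c))
"
```

```text
ga rim [0.4358 0.3028 0.052 ]
cof lid [0.4301 0.1589 0.106 ]
[0.377 0.017 0.004] [ 0.491 -0.027  0.004] 0.12194700460710321
sp top [0.376 0.021 0.004] [ 0.489 -0.032  0.004] 0.12444226436777966 [ 0.4323 -0.0057  0.004 ] -25.010338637400242
cof lid top [0.43111407 0.14587867 0.106     ]
(302, 170, 41, 48)
```

servo_tool(increments=[[[0.0045,0.0015,-0.02],[0,0,0]],[[0,0,-0.035],[0,0,0]],[[0,0,-0.035],[0,0,0]],[[0,0,-0.03],[0,0,0]],[[0,0,-0.017],[0,0,0]],[[0,0,-0.006],[0,0,0]],[[0,0,0],[0,0,0]],[[0,0,0],[0,0,0]]])

```text
clock: 1.82
tcp_pos: [0.4379, 0.3104, 0.028]
tool_rot: [[-0.998, -0.055, 0.001], [-0.055, 0.998, 0.002], [-0.002, 0.002, -1.0]]
force: [0.2, -0.9, 0.7]
grip_width: 0.0649
gripper_force: 0.0
```

servo_tool(increments=[[[0,0,0],[0,0,0]],[[0,0,0],[0,0,0]],[[0,0,0],[0,0,0]],[[0,0,0],[0,0,0]],[[0,0,0],[0,0,0]],[[0,0,0],[0,0,0]],[[0,0,0],[0,0,0]],[[0,0,0],[0,0,0]]], gripper=-1)

```text
clock: 2.48
tcp_pos: [0.438, 0.3081, 0.0273]
tool_rot: [[-0.999, -0.053, 0.0], [-0.053, 0.999, -0.0], [-0.0, -0.0, -1.0]]
force: [-1.4, -1.3, 4.9]
grip_width: 0.0379
gripper_force: 30.0
```

servo_tool(increments=[[[0,0,0.01],[0,0,0]],[[0,0,0.02],[0,0,0]],[[0,0,0.03],[0,0,0]],[[0.02,-0.005,0],[0,0,0]],[[0.03,-0.008,0],[0,0,0]],[[0.03,-0.008,0],[0,0,0]],[[0.03,-0.008,0],[0,0,0]],[[0.02,-0.005,0],[0,0,0]],[[0.009,-0.0015,0],[0,0,0]],[[0,0,0],[0,0,0]],[[0,0,0],[0,0,0]],[[0,0,0],[0,0,0]]])

```text
clock: 3.48
tcp_pos: [0.5742, 0.2744, 0.0865]
tool_rot: [[-0.998, -0.056, -0.003], [-0.056, 0.998, 0.001], [0.003, 0.001, -1.0]]
force: [-0.3, -0.3, 0.3]
grip_width: 0.0379
gripper_force: 30.0
```

```bash
python3 -c "
from m import *
wsnap('w2')"
```

```text
3.4833 [0.5742 0.2744 0.0865] yaw 93.2 0.037873019942119494
```

View pics/w2.png

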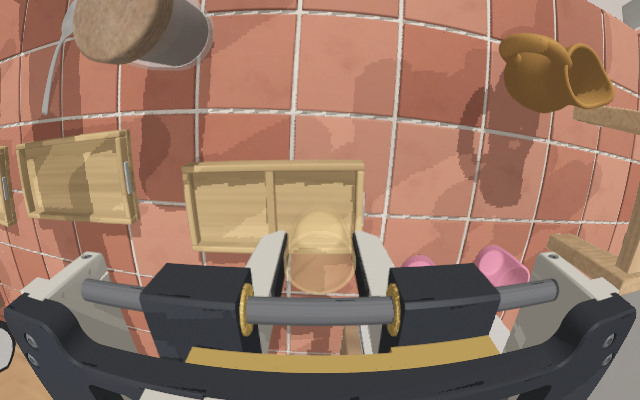

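The glass is held upright over the tray's left bay. The tray's near corners are at (183,167) and (365,163), with its divider at (270,170).

```bash
python3 -c "
from m import *
im=load('w2')
a=wz(im,(184,168),.018);b=wz(im,(364,163),.018);print(a,b,np.linalg.norm(a-b)); m=(a+b)/2; print('centre',m+np.array([.039,.002,0]))
print('st near R',wz(im,(131,131),.018),wz(im,(19,147),.018),wz(im,(137,219),.018))
"
```

```text
[0.54743569 0.16113103 0.018     ] [0.53667119 0.30741027 0.018     ] 0.14667478111679638
centre [0.58105344 0.23627065 0.018     ]
st near R [0.51601402 0.1089079  0.018     ] [ 0.52668443 -0.0675763   0.018     ] [0.59693605 0.10696723 0.018     ]
```

servo_tool(increments=[[[0.004,0,-0.01],[0,0,0]],[[0,0,-0.02],[0,0,0]],[[0,0,-0.014],[0,0,0]],[[0,0,-0.004],[0,0,0]],[[0,0,-0.002],[0,0,0]],[[0,0,0],[0,0,0]],[[0,0,0],[0,0,0]]])

```text
clock: 4.12
tcp_pos: [0.581, 0.2734, 0.0374]
tool_rot: [[-0.999, -0.054, 0.001], [-0.054, 0.999, 0.001], [-0.001, 0.001, -1.0]]
force: [-0.1, -0.0, -0.2]
grip_width: 0.0378
gripper_force: 30.0
```

servo_tool(increments=[[[0,0,-0.002],[0,0,0]],[[0,0,-0.001],[0,0,0]],[[0,0,-0.001],[0,0,0]],[[0,0,0],[0,0,0]],[[0,0,0],[0,0,0]]])

```text
clock: 4.53
tcp_pos: [0.581, 0.2731, 0.0334]
tool_rot: [[-0.999, -0.053, 0.001], [-0.053, 0.999, 0.0], [-0.001, 0.0, -1.0]]
force: [-0.3, -0.3, 2.7]
grip_width: 0.0379
gripper_force: 30.0
```

servo_tool(increments=[[[0,0,0],[0,0,0]],[[0,0,0],[0,0,0]],[[0,0,0],[0,0,0]],[[0,0,0.01],[0,0,0]],[[0,0,0.03],[0,0,0]],[[0,0,0.04],[0,0,0]],[[0,0,0.04],[0,0,0]],[[-0.003,-0.02,0.01],[0,0,0]],[[-0.01,-0.035,0],[0,0,0]],[[-0.01,-0.038,0],[0,0,0]],[[-0.01,-0.038,0],[0,0,0]],[[-0.01,-0.038,0],[0,0,0]]], gripper=0.12)

```text
clock: 5.53
tcp_pos: [0.5371, 0.1024, 0.1636]
tool_rot: [[-0.999, -0.054, 0.001], [-0.054, 0.999, -0.0], [-0.001, -0.0, -1.0]]
force: [0.1, -0.2, -0.2]
grip_width: 0.052
gripper_force: 0.0
```

servo_tool(increments=[[[-0.012,-0.038,0],[0,0,0]],[[-0.012,-0.038,0],[0,0,0]],[[-0.015,-0.038,0],[0,0,0]],[[-0.015,-0.038,0],[0,0,0]],[[-0.015,-0.038,0],[0,0,0]],[[-0.018,-0.035,0],[0,0,0]],[[-0.018,-0.03,0],[0,0,0]],[[0,0,0],[0,0,0]],[[0,0,0],[0,0,0]]], gripper=0.4)

```text
clock: 6.28
tcp_pos: [0.4316, -0.1534, 0.1634]
tool_rot: [[-0.999, -0.047, 0.0], [-0.047, 0.999, -0.001], [-0.0, -0.001, -1.0]]
force: [-0.1, 0.2, -0.5]
grip_width: 0.0651
gripper_force: 0.0
```

```bash
python3 -c "
from m import *
wsnap('w3')"
```

```text
6.2833 [ 0.4316 -0.1534  0.1634] yaw 92.7 0.06511992407969497
```

View pics/w3.png

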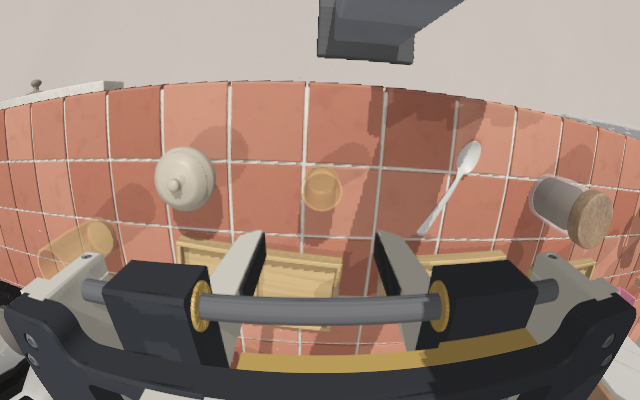

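The wrist view shows glass b with its rim at (322,190), the sugar bowl at (185,179) with its knob at (174,185), and the spoon running from (474,142) to (421,234).

```bash
python3 -c "
from m import *
im=load('w3')
print('gb',wz(im,(322,190),.052).round(4),'sug',wz(im,(185,179),.035).round(4),wz(im,(174.5,185),.07).round(4))
a=wz(im,(475,141),.004);b=wz(im,(421,235),.004);print(a.round(3),b.round(3),np.linalg.norm(a-b),(a+b)/2,np.degrees(np.arctan2(*(b-a)[1::-1])))
"
```

```text
gb [ 0.4299 -0.1509  0.052 ] sug [ 0.4292 -0.2942  0.035 ] [ 0.4261 -0.2895  0.07  ]
[0.376 0.023 0.004] [ 0.493 -0.029  0.004] 0.12824570489966616 [ 0.4346397  -0.00288521  0.004     ] -23.854299688509
```

servo_tool(increments=[[[0,0.002,-0.02],[0,0,0]],[[0,0,-0.035],[0,0,0]],[[0,0,-0.035],[0,0,0]],[[0,0,-0.03],[0,0,0]],[[0,0,-0.015],[0,0,0]],[[0,0,-0.005],[0,0,0]],[[0,0,0],[0,0,0]],[[0,0,0],[0,0,0]]])

```text
clock: 7.0
tcp_pos: [0.4339, -0.1482, 0.0233]
tool_rot: [[-0.998, -0.055, 0.001], [-0.055, 0.998, 0.0], [-0.001, 0.0, -1.0]]
force: [0.4, 0.5, -0.3]
grip_width: 0.0655
gripper_force: 0.0
```

servo_tool(increments=[[[0,0,0],[0,0,0]],[[0,0,0],[0,0,0]],[[0,0,0],[0,0,0]],[[0,0,0],[0,0,0]],[[0,0,0],[0,0,0]],[[0,0,0],[0,0,0]],[[0,0,0],[0,0,0]],[[0,0,0],[0,0,0]]], gripper=-1)

```text
clock: 7.67
tcp_pos: [0.4331, -0.1496, 0.0233]
tool_rot: [[-0.999, -0.053, 0.001], [-0.053, 0.999, -0.001], [-0.001, -0.001, -1.0]]
force: [-0.8, -0.9, 6.0]
grip_width: 0.0379
gripper_force: 30.0
```

servo_tool(increments=[[[0,0,0.01],[0,0,0]],[[0,0,0.03],[0,0,0]],[[0.01,0.01,0.04],[0,0,0]],[[0.02,0.025,0.02],[0,0,0]],[[0.02,0.033,0],[0,0,0]],[[0.02,0.033,0],[0,0,0]],[[0.02,0.033,0],[0,0,0]],[[0.02,0.033,0],[0,0,0]],[[0.02,0.033,0],[0,0,0]],[[0.01,0.035,0],[0,0,0]],[[0.009,0.035,0],[0,0,0]],[[0,0.035,0],[0,0,0]]])

```text
clock: 8.67
tcp_pos: [0.5826, 0.1573, 0.1213]
tool_rot: [[-0.999, -0.053, 0.001], [-0.053, 0.999, -0.0], [-0.001, -0.0, -1.0]]
force: [0.9, -0.4, -1.2]
grip_width: 0.038
gripper_force: 30.0
```

servo_tool(increments=[[[0,0.025,0],[0,0,0]],[[0,0.016,0],[0,0,0]],[[0,0,0],[0,0,0]],[[0,0,0],[0,0,0]]])

```text
clock: 9.0
tcp_pos: [0.5806, 0.197, 0.1213]
tool_rot: [[-0.998, -0.055, -0.002], [-0.055, 0.998, -0.001], [0.002, -0.001, -1.0]]
force: [-0.2, -0.6, -0.8]
grip_width: 0.038
gripper_force: 30.0
```

```bash
python3 -c "
from m import *
wsnap('w4')"
```

```text
9.0 [0.5806 0.197  0.1213] yaw 93.2 0.03797500010668645
```

View pics/w4.png

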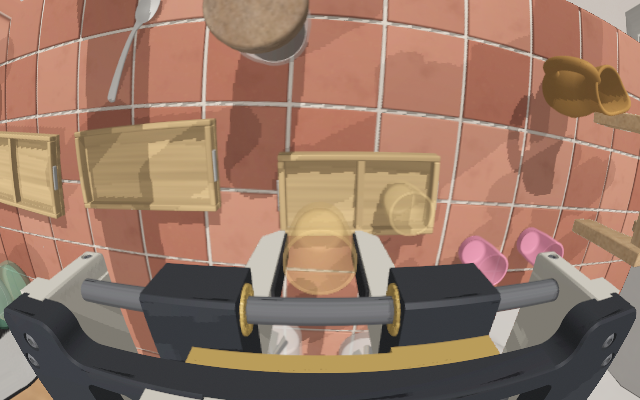

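Glass a stands upright in the left bay at (408,208). Glass b is held above the right bay, and the spoon tray's corners are at (78,133), (214,121), (219,208) and (82,210).

servo_tool(increments=[[[0,0.001,-0.02],[0,0,0]],[[0,0,-0.03],[0,0,0]],[[0,0,-0.022],[0,0,0]],[[0,0,-0.01],[0,0,0]],[[0,0,-0.005],[0,0,0]],[[0,0,-0.002],[0,0,0]],[[0,0,0],[0,0,0]],[[0,0,0],[0,0,0]]])

```text
clock: 9.72
tcp_pos: [0.5825, 0.1976, 0.0343]
tool_rot: [[-0.999, -0.053, 0.002], [-0.053, 0.999, 0.001], [-0.002, 0.001, -1.0]]
force: [0.2, 0.2, -0.9]
grip_width: 0.0378
gripper_force: 30.0
```

```bash
python3 -c "
from m import *
im=load('w4')
q=np.array([wz(im,p,.018) for p in ((78,133),(214,121),(219,208),(82,210))]);print(q.round(3),q.mean(0))
q=np.array([wz(im,p,.018) for p in ((279,157),(439,157))]);print(q.round(3))
"
```

```text
[[ 0.525 -0.07   0.018]
 [ 0.517  0.099  0.018]
 [ 0.6    0.102  0.018]
 [ 0.615 -0.078  0.018]] [0.56414533 0.01309476 0.018     ]
[[0.548 0.159 0.018]
 [0.538 0.306 0.018]]
```

servo_tool(increments=[[[0,0,-0.002],[0,0,0]],[[0,0,-0.002],[0,0,0]],[[0,0,-0.001],[0,0,0]],[[0,0,0],[0,0,0]],[[0,0,0],[0,0,0]]])

```text
clock: 10.13
tcp_pos: [0.5821, 0.1979, 0.0293]
tool_rot: [[-0.999, -0.053, 0.002], [-0.053, 0.999, 0.0], [-0.002, 0.0, -1.0]]
force: [-1.3, -0.8, 5.7]
grip_width: 0.0376
gripper_force: 30.0
```

servo_tool(increments=[[[0,0,0],[0,0,0]],[[0,0,0],[0,0,0]],[[0,0,0],[0,0,0]],[[0,0,0.01],[0,0,0]],[[0,0,0.03],[0,0,0]],[[0,0,0.04],[0,0,0]],[[0,0,0.04],[0,0,0]],[[-0.003,-0.02,0.015],[0,0,0]],[[-0.006,-0.037,0],[0,0,0]],[[-0.01,-0.04,0],[0,0,0]],[[-0.01,-0.04,0],[0,0,0]],[[-0.01,-0.04,0],[0,0,0]]], gripper=0.12)

```text
clock: 11.13
tcp_pos: [0.5419, 0.0192, 0.1639]
tool_rot: [[-0.999, -0.054, 0.001], [-0.054, 0.999, -0.0], [-0.001, -0.0, -1.0]]
force: [-0.3, -1.6, 0.7]
grip_width: 0.052
gripper_force: 0.0
```

servo_tool(increments=[[[-0.01,-0.04,0],[0,0,0]],[[-0.01,-0.04,0],[0,0,0]],[[-0.01,-0.04,0],[0,0,0]],[[-0.01,-0.04,0],[0,0,0]],[[-0.015,-0.038,0],[0,0,-0.07]],[[-0.015,-0.038,0],[0,0,-0.07]],[[-0.015,-0.035,0],[0,0,0]],[[-0.015,-0.03,0],[0,0,0]],[[-0.015,-0.015,0],[0,0,0]],[[0,0,0],[0,0,0]],[[0,0,0],[0,0,0]]], gripper=1)

```text
clock: 12.05
tcp_pos: [0.4267, -0.2962, 0.1634]
tool_rot: [[-0.996, 0.09, 0.0], [0.09, 0.996, -0.0], [-0.0, -0.0, -1.0]]
force: [0.2, 0.6, -0.4]
grip_width: 0.093
gripper_force: 0.0
```

```bash
python3 -c "
from m import *
wsnap('w5')"
```

```text
12.05 [ 0.4267 -0.2962  0.1634] yaw 84.8 0.09295522131071059
```

View pics/w5.png

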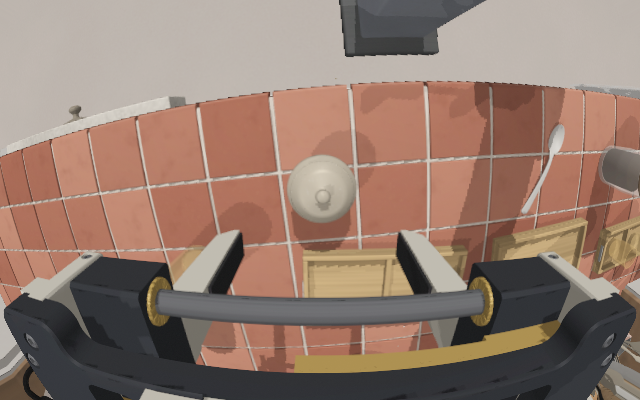

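The sugar bowl is centred at (322,189), with its knob at (323,197).

```bash
python3 -c "
from m import *
im=load('w5')
print(wz(im,(322,189),.038).round(4),wz(im,(323,198),.068).round(4))
q=np.array([wz(im,p,.018) for p in ((304,254),(467,247))]);print(q.round(3))
"
```

```text
[ 0.4282 -0.2934  0.038 ] [ 0.4282 -0.2928  0.068 ]
[[ 0.508 -0.321  0.018]
 [ 0.522 -0.124  0.018]]
```

servo_tool(increments=[[[0.0015,0.003,-0.02],[0,0,0]],[[0,0,-0.035],[0,0,0]],[[0,0,-0.035],[0,0,0]],[[0,0,-0.03],[0,0,0]],[[0,0,-0.018],[0,0,0]],[[0,0,-0.007],[0,0,0]],[[0,0,0],[0,0,0]],[[0,0,0],[0,0,0]]])

```text
clock: 12.77
tcp_pos: [0.4303, -0.2915, 0.0186]
tool_rot: [[-0.996, 0.085, 0.001], [0.085, 0.996, 0.0], [-0.001, 0.0, -1.0]]
force: [-0.2, -0.3, -0.0]
grip_width: 0.0927
gripper_force: 0.0
```

servo_tool(increments=[[[0,0,0],[0,0,0]],[[0,0,0],[0,0,0]],[[0,0,0],[0,0,0]],[[0,0,0],[0,0,0]],[[0,0,0],[0,0,0]],[[0,0,0],[0,0,0]],[[0,0,0],[0,0,0]],[[0,0,0],[0,0,0]]], gripper=-1)

```text
clock: 13.43
tcp_pos: [0.4298, -0.2939, 0.019]
tool_rot: [[-0.996, 0.088, 0.002], [0.088, 0.996, -0.003], [-0.003, -0.002, -1.0]]
force: [-0.6, -2.2, 5.3]
grip_width: 0.0654
gripper_force: 30.0
```

servo_tool(increments=[[[0,0,0.006],[0,0,0]],[[0,0,0.02],[0,0,0]],[[0,0,0.03],[0,0,0]],[[0.02,0.002,0],[0,0,0]],[[0.03,0.004,0],[0,0,0]],[[0.03,0.004,0],[0,0,0]],[[0.03,0.004,0],[0,0,0]],[[0.02,0.003,0],[0,0,0]],[[0.004,0,0],[0,0,0]],[[0,0,0],[0,0,0]],[[0,0,0],[0,0,0]]])

```text
clock: 14.35
tcp_pos: [0.5607, -0.2747, 0.0727]
tool_rot: [[-0.996, 0.087, -0.005], [0.087, 0.996, 0.002], [0.005, 0.001, -1.0]]
force: [-1.4, -0.3, -3.4]
grip_width: 0.0653
gripper_force: 30.0
```

servo_tool(increments=[[[0,0,-0.01],[0,0,0]],[[0,0,-0.02],[0,0,0]],[[0,0,-0.012],[0,0,0]],[[0,0,-0.004],[0,0,0]],[[0,0,-0.001],[0,0,0]],[[0,0,0],[0,0,0]],[[0,0,0],[0,0,0]]])

```text
clock: 14.93
tcp_pos: [0.5634, -0.2757, 0.0275]
tool_rot: [[-0.996, 0.087, 0.001], [0.087, 0.996, -0.001], [-0.001, -0.001, -1.0]]
force: [-0.7, -0.8, -4.4]
grip_width: 0.0654
gripper_force: 30.0
```

servo_tool(increments=[[[0,0,-0.001],[0,0,0]],[[0,0,-0.001],[0,0,0]],[[0,0,0],[0,0,0]],[[0,0,0],[0,0,0]]])

```text
clock: 15.27
tcp_pos: [0.563, -0.2753, 0.0252]
tool_rot: [[-0.996, 0.087, 0.0], [0.087, 0.996, -0.0], [-0.0, -0.0, -1.0]]
force: [-0.7, -0.5, -3.2]
grip_width: 0.0658
gripper_force: 30.0
```

servo_tool(increments=[[[0,0,-0.001],[0,0,0]],[[0,0,0],[0,0,0]],[[0,0,0],[0,0,0]]])

```text
clock: 15.52
tcp_pos: [0.5632, -0.2753, 0.0251]
tool_rot: [[-0.996, 0.087, 0.001], [0.087, 0.996, -0.0], [-0.001, -0.0, -1.0]]
force: [-1.7, 1.4, 3.6]
grip_width: 0.0655
gripper_force: 30.0
```

servo_tool(increments=[[[0,0,0],[0,0,0]],[[0,0,0],[0,0,0]],[[0,0,0],[0,0,0]],[[0,0,0.01],[0,0,0]],[[0,0,0.03],[0,0,0]],[[0,0,0.04],[0,0,0]],[[0,0,0.04],[0,0,0]],[[-0.005,0.015,0.035],[0,0,0]],[[-0.012,0.035,0],[0,0,0]],[[-0.012,0.038,0],[0,0,0]],[[-0.012,0.038,0],[0,0,0]],[[-0.012,0.038,0],[0,0,0]]], gripper=0.85)

```text
clock: 16.52
tcp_pos: [0.5096, -0.11, 0.18]
tool_rot: [[-0.996, 0.088, 0.002], [0.088, 0.996, -0.0], [-0.002, -0.0, -1.0]]
force: [0.2, 0.3, -0.7]
grip_width: 0.0864
gripper_force: 0.0
```

servo_tool(increments=[[[-0.012,0.038,0],[0,0,0]],[[-0.012,0.038,0],[0,0,0]],[[-0.012,0.038,0],[0,0,0]],[[-0.012,0.038,0],[0,0,0]],[[-0.012,0.038,0],[0,0,0]],[[-0.012,0.038,0],[0,0,0]],[[-0.005,0.025,0],[0,0,0]],[[0,0.01,0],[0,0,0]],[[0,0,0],[0,0,0]],[[0,0,0],[0,0,0]]], gripper=1)

```text
clock: 17.35
tcp_pos: [0.4336, 0.1507, 0.1793]
tool_rot: [[-0.996, 0.087, 0.001], [0.087, 0.996, -0.001], [-0.001, -0.001, -1.0]]
force: [-0.3, -0.9, -0.7]
grip_width: 0.0933
gripper_force: 0.0
```

```bash
python3 -c "
from m import *
wsnap('w6')"
```

```text
17.35 [0.4336 0.1507 0.1793] yaw 85.0 0.09325189081160094
```

View pics/w6.png

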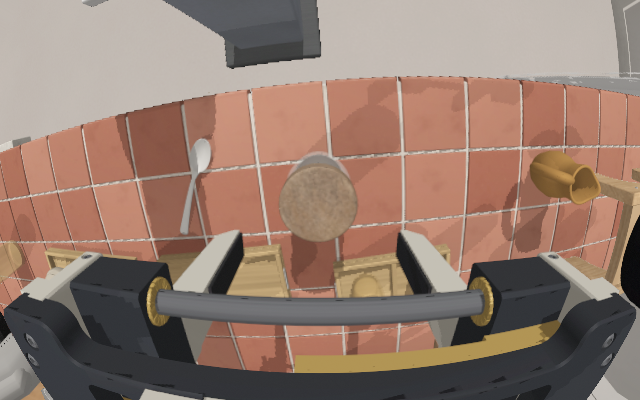

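The jar lid is centred at (318,203), and the spoon runs from (204,138) to (184,234).

```bash
python3 -c "
from m import *
im=load('w6')
print(wz(im,(318,203),.106).round(4))
a=wz(im,(204,138),.004);b=wz(im,(184,235),.004);print(a.round(3),b.round(3),(a+b)/2,np.degrees(np.arctan2(*(b-a)[1::-1])))
"
```

```text
[0.4322 0.15   0.106 ]
[0.376 0.022 0.004] [ 0.495 -0.03   0.004] [ 0.4352249  -0.00419254  0.004     ] -23.796842925112276
```

servo_tool(increments=[[[-0.001,-0.001,-0.02],[0,0,0]],[[0,0,-0.035],[0,0,0]],[[0,0,-0.035],[0,0,0]],[[0,0,-0.03],[0,0,0]],[[0,0,-0.01],[0,0,0]],[[0,0,-0.004],[0,0,0]],[[0,0,0],[0,0,0]],[[0,0,0],[0,0,0]]])

```text
clock: 18.07
tcp_pos: [0.433, 0.1495, 0.0455]
tool_rot: [[-0.996, 0.089, 0.001], [0.089, 0.996, -0.0], [-0.001, -0.0, -1.0]]
force: [0.1, 0.6, 0.2]
grip_width: 0.0931
gripper_force: 0.0
```

servo_tool(increments=[[[0,0,0],[0,0,0]],[[0,0,0],[0,0,0]],[[0,0,0],[0,0,0]],[[0,0,0],[0,0,0]],[[0,0,0],[0,0,0]],[[0,0,0],[0,0,0]],[[0,0,0],[0,0,0]],[[0,0,0],[0,0,0]]], gripper=-1)

```text
clock: 18.73
tcp_pos: [0.4323, 0.1506, 0.0454]
tool_rot: [[-0.996, 0.087, 0.001], [0.087, 0.996, 0.0], [-0.001, 0.0, -1.0]]
force: [-0.7, -0.4, 5.1]
grip_width: 0.0653
gripper_force: 30.0
```

servo_tool(increments=[[[0,0,0.006],[0,0,0]],[[0,0,0.02],[0,0,0]],[[0,0,0.03],[0,0,0]],[[0.01,-0.01,0.02],[0,0,0]],[[0.015,-0.025,0],[0,0,0]],[[0.015,-0.037,0],[0,0,0]],[[0.015,-0.037,0],[0,0,0]],[[0.015,-0.037,0],[0,0,0]],[[0.015,-0.037,0],[0,0,0]],[[0.015,-0.037,0],[0,0,0]],[[0.015,-0.037,0],[0,0,0]],[[0.015,-0.035,0],[0,0,0]]])

```text
clock: 19.73
tcp_pos: [0.5613, -0.1435, 0.1203]
tool_rot: [[-0.996, 0.087, -0.002], [0.087, 0.996, 0.0], [0.002, 0.0, -1.0]]
force: [0.2, 1.0, -2.6]
grip_width: 0.0654
gripper_force: 30.0
```

servo_tool(increments=[[[0.01,-0.022,0],[0,0,0]],[[0,-0.014,0],[0,0,0]],[[0,0,0],[0,0,0]],[[0,0,0],[0,0,0]],[[0,0,0],[0,0,0]]])

```text
clock: 20.15
tcp_pos: [0.5711, -0.174, 0.1205]
tool_rot: [[-0.997, 0.084, -0.002], [0.084, 0.997, 0.003], [0.002, 0.003, -1.0]]
force: [0.8, 0.3, -2.9]
grip_width: 0.0656
gripper_force: 30.0
```

```bash
python3 -c "
from m import *
wsnap('w7')"
```

```text
20.15 [ 0.5711 -0.174   0.1205] yaw 85.2 0.06562161283970339
```

View pics/w7.png

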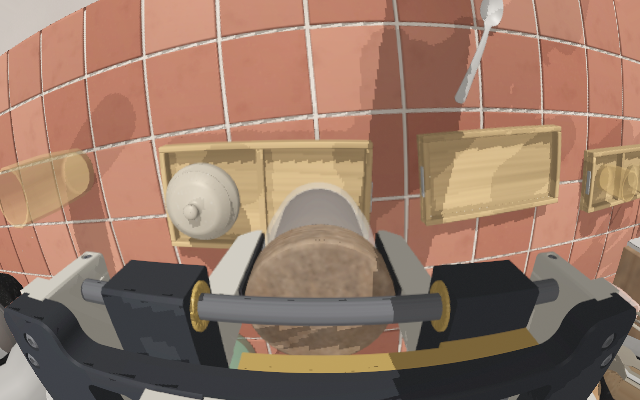

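The sugar bowl stands in the right bay at (203,202), the jar is held over the left bay, and both glasses are in their tray at (610,180).

servo_tool(increments=[[[0.001,-0.002,-0.01],[0,0,0]],[[0,0,-0.025],[0,0,0]],[[0,0,-0.02],[0,0,0]],[[0,0,-0.008],[0,0,0]],[[0,0,-0.003],[0,0,0]],[[0,0,-0.001],[0,0,0]],[[0,0,0],[0,0,0]],[[0,0,0],[0,0,0]]])

```text
clock: 20.87
tcp_pos: [0.5739, -0.1794, 0.0551]
tool_rot: [[-0.996, 0.086, 0.002], [0.086, 0.996, -0.001], [-0.002, -0.0, -1.0]]
force: [-0.5, -0.3, -2.9]
grip_width: 0.066
gripper_force: 30.0
```

servo_tool(increments=[[[0,0,-0.002],[0,0,0]],[[0,0,-0.001],[0,0,0]],[[0,0,-0.001],[0,0,0]],[[0,0,0],[0,0,0]],[[0,0,0],[0,0,0]]])

```text
clock: 21.28
tcp_pos: [0.5739, -0.1796, 0.0515]
tool_rot: [[-0.996, 0.087, 0.002], [0.087, 0.996, -0.001], [-0.002, -0.0, -1.0]]
force: [-1.7, 0.9, 5.8]
grip_width: 0.0653
gripper_force: 30.0
```

servo_tool(increments=[[[0,0,0],[0,0,0]],[[0,0,0],[0,0,0]],[[0,0,0],[0,0,0]],[[0,0,0.01],[0,0,0]],[[0,0,0.03],[0,0,0]],[[0,0,0.04],[0,0,0]],[[0,0,0.03],[0,0,0]],[[-0.01,0.016,0.01],[0,0,-0.085]],[[-0.03,0.03,0],[0,0,-0.085]],[[-0.03,0.03,0],[0,0,-0.085]],[[-0.03,0.03,0],[0,0,-0.085]],[[-0.03,0.03,0],[0,0,0]]], gripper=0.68)

```text
clock: 22.28
tcp_pos: [0.4438, -0.0442, 0.1707]
tool_rot: [[-0.909, 0.417, 0.001], [0.417, 0.909, 0.0], [-0.001, 0.001, -1.0]]
force: [-0.7, 0.6, 0.3]
grip_width: 0.0782
gripper_force: 0.0
```

servo_tool(increments=[[[-0.01,0.025,-0.02],[0,0,0]],[[0,0.015,-0.03],[0,0,0]],[[0,0,-0.02],[0,0,0]],[[0,0,0],[0,0,0]],[[0,0,0],[0,0,0]]], gripper=-0.25)

```text
clock: 22.7
tcp_pos: [0.4349, -0.0056, 0.1001]
tool_rot: [[-0.91, 0.414, -0.001], [0.414, 0.91, -0.0], [0.001, -0.001, -1.0]]
force: [0.5, -0.3, 0.4]
grip_width: 0.0495
gripper_force: 0.0
```

```bash
python3 -c "
from m import *
wsnap('w8')"
```

```text
22.7 [ 0.4349 -0.0056  0.1001] yaw 65.6 0.049450393718573724
```

View pics/w8.png

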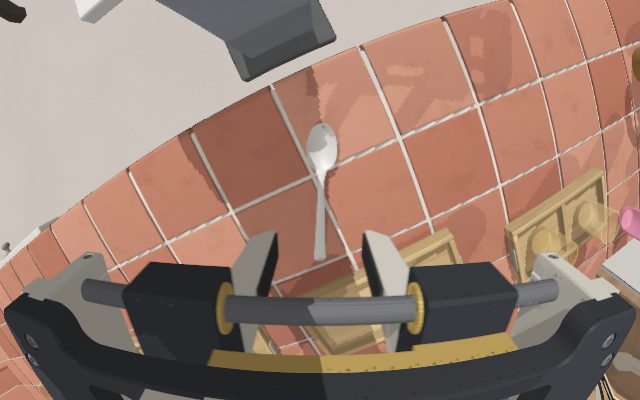

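The spoon is aligned with the tool: its bowl tip is at (323,123) and its handle end at (319,260).

```bash
python3 -c "
from m import *
im=load('w8')
a=wz(im,(323,123),.004);b=wz(im,(319,260),.004);print(a.round(3),b.round(3),(a+b)/2,np.degrees(np.arctan2(*(b-a)[1::-1])))
m=wz(im,(322,172),.004);print(m)
"
```

```text
[0.377 0.024 0.004] [ 0.493 -0.032  0.004] [ 0.43493102 -0.00371526  0.004     ] -25.97595083389879
[0.41553217 0.00613229 0.004     ]
```

servo_tool(increments=[[[0,0.0015,-0.02],[0,0,0]],[[0,0,-0.03],[0,0,0]],[[0,0,-0.025],[0,0,0]],[[0,0,-0.012],[0,0,0]],[[0,0,-0.006],[0,0,0]],[[0,0,0],[0,0,0]],[[0,0,0],[0,0,0]]])

```text
clock: 23.33
tcp_pos: [0.4363, -0.0044, 0.0079]
tool_rot: [[-0.91, 0.415, 0.002], [0.415, 0.91, -0.0], [-0.002, 0.001, -1.0]]
force: [0.4, 0.1, 0.1]
grip_width: 0.0349
gripper_force: 0.0
```

servo_tool(increments=[[[0,0,-0.003],[0,0,0]],[[0,0,-0.002],[0,0,0]],[[0,0,0],[0,0,0]],[[0,0,0],[0,0,0]]])

```text
clock: 23.67
tcp_pos: [0.4353, -0.0039, 0.0024]
tool_rot: [[-0.91, 0.414, 0.001], [0.414, 0.91, 0.0], [-0.001, 0.0, -1.0]]
force: [0.8, -0.3, 0.7]
grip_width: 0.0351
gripper_force: 0.0
```

servo_tool(increments=[[[0,0,0],[0,0,0]],[[0,0,0],[0,0,0]],[[0,0,0],[0,0,0]],[[0,0,0],[0,0,0]],[[0,0,0],[0,0,0]],[[0,0,0],[0,0,0]],[[0,0,0],[0,0,0]],[[0,0,0],[0,0,0]]], gripper=-1)

```text
clock: 24.33
tcp_pos: [0.4351, -0.004, 0.0021]
tool_rot: [[-0.91, 0.414, -0.0], [0.414, 0.91, -0.0], [0.0, -0.0, -1.0]]
force: [-1.0, -0.8, 3.1]
grip_width: 0.0182
gripper_force: 29.9
```

servo_tool(increments=[[[0,0,0.01],[0,0,0]],[[0,0,0.03],[0,0,0]],[[0,0,0.03],[0,0,-0.12]],[[0.01,0,0.01],[0,0,-0.12]],[[0.02,0.002,0],[0,0,-0.12]],[[0.02,0.002,0],[0,0,-0.12]],[[0.02,0.004,0],[0,0,-0.12]],[[0.02,0.004,0],[0,0,-0.12]],[[0.02,0.004,0],[0,0,-0.12]],[[0.018,0,0],[0,0,-0.12]],[[0,0,0],[0,0,-0.12]],[[0,0,0],[0,0,0]]])

```text
clock: 25.33
tcp_pos: [0.5636, 0.0126, 0.0813]
tool_rot: [[-0.063, 0.998, -0.0], [0.998, 0.063, -0.001], [-0.001, -0.0, -1.0]]
force: [0.0, 0.6, -0.3]
grip_width: 0.018
gripper_force: 29.9
```

servo_tool(increments=[[[0,0,0],[0,0,0]],[[0,0,0],[0,0,0]]])

```text
clock: 25.5
tcp_pos: [0.5621, 0.012, 0.0817]
tool_rot: [[-0.066, 0.998, -0.002], [0.998, 0.066, 0.0], [0.0, -0.002, -1.0]]
force: [0.5, -0.1, -0.4]
grip_width: 0.0183
gripper_force: 29.9
```

```bash
python3 -c "
from m import *
wsnap('w9')"
```

```text
25.5 [0.5621 0.012  0.0817] yaw 3.8 0.018319442145721208
```

View pics/w9.png

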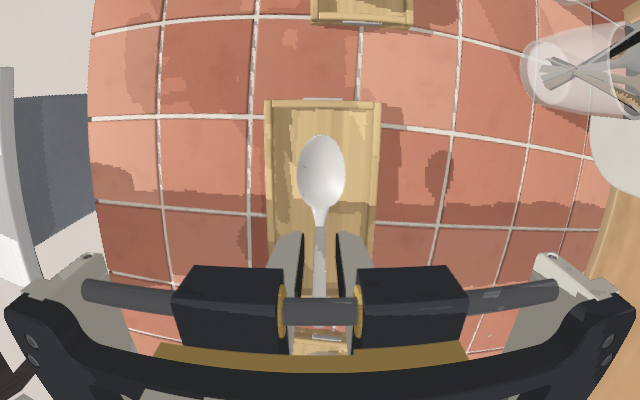

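The spoon is held above the long tray, aligned with it: its bowl is at (321,170), between walls at about (270,170) and (376,170).

servo_tool(increments=[[[0,0,-0.01],[0,0,0]],[[0,0,-0.025],[0,0,0]],[[0,0,-0.02],[0,0,0]],[[0,0,-0.01],[0,0,0]],[[0,0,-0.003],[0,0,0]],[[0,0,-0.001],[0,0,0]],[[0,0,0],[0,0,0]],[[0,0,0],[0,0,0]]])

```text
clock: 26.22
tcp_pos: [0.5639, 0.0119, 0.0139]
tool_rot: [[-0.064, 0.998, 0.002], [0.998, 0.064, 0.0], [-0.0, 0.002, -1.0]]
force: [0.6, -0.5, 0.7]
grip_width: 0.0184
gripper_force: 29.9
```

servo_tool(increments=[[[0,0,-0.003],[0,0,0]],[[0,0,-0.001],[0,0,0]],[[0,0,-0.001],[0,0,0]],[[0,0,0],[0,0,0]],[[0,0,0],[0,0,0]]])

```text
clock: 26.63
tcp_pos: [0.5633, 0.0121, 0.0082]
tool_rot: [[-0.064, 0.998, 0.0], [0.998, 0.064, 0.0], [0.0, 0.0, -1.0]]
force: [0.1, 0.5, 0.7]
grip_width: 0.0182
gripper_force: 29.9
```

servo_tool(increments=[[[0,0,-0.001],[0,0,0]],[[0,0,0],[0,0,0]],[[0,0,0],[0,0,0]]])

```text
clock: 26.88
tcp_pos: [0.5633, 0.0121, 0.0081]
tool_rot: [[-0.064, 0.998, 0.001], [0.998, 0.064, 0.001], [0.001, 0.001, -1.0]]
force: [-1.5, -0.5, 6.9]
grip_width: 0.0182
gripper_force: 29.9
```

Contact made. I'll release, lift clear and check.

servo_tool(increments=[[[0,0,0],[0,0,0]],[[0,0,0],[0,0,0]],[[0,0,0],[0,0,0]],[[0,0,0.005],[0,0,0]],[[0,0,0.02],[0,0,0]],[[0,0,0.04],[0,0,0]],[[0,0,0.04],[0,0,0]],[[0,0,0.04],[0,0,0]],[[-0.03,0,0.04],[0,0,0]],[[-0.03,0,0.03],[0,0,0]],[[-0.03,0,0],[0,0,0]],[[0,0,0],[0,0,0]]], gripper=-0.42)

```text
clock: 27.88
tcp_pos: [0.4731, 0.0116, 0.2162]
tool_rot: [[-0.063, 0.998, -0.003], [0.998, 0.063, 0.002], [0.003, -0.003, -1.0]]
force: [0.8, -0.1, -0.9]
grip_width: 0.0266
gripper_force: 0.0
```

servo_tool(increments=[[[0,0,0],[0,0,0]],[[0,0,0],[0,0,0]],[[0,0,0],[0,0,0]]])

```text
clock: 28.13
tcp_pos: [0.4795, 0.0121, 0.2145]
tool_rot: [[-0.064, 0.998, 0.0], [0.998, 0.064, -0.0], [-0.0, 0.0, -1.0]]
force: [0.9, -1.1, 0.0]
grip_width: 0.0271
gripper_force: 0.0
```

Run:
```python
from m import *
im=snap('scene','s2')
a=cv2.resize(im['pixels'][160:290,170:470,::-1],None,fx=2.6,fy=2.6,interpolation=cv2.INTER_CUBIC)
im=snap('top','t2')
b=cv2.resize(im['pixels'][165:270,150:500,::-1],(780,234),interpolation=cv2.INTER_CUBIC)
cv2.imwrite('pics/fin.png',np.vstack([a,b]))
```

```text
(no output)
```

View pics/fin.png

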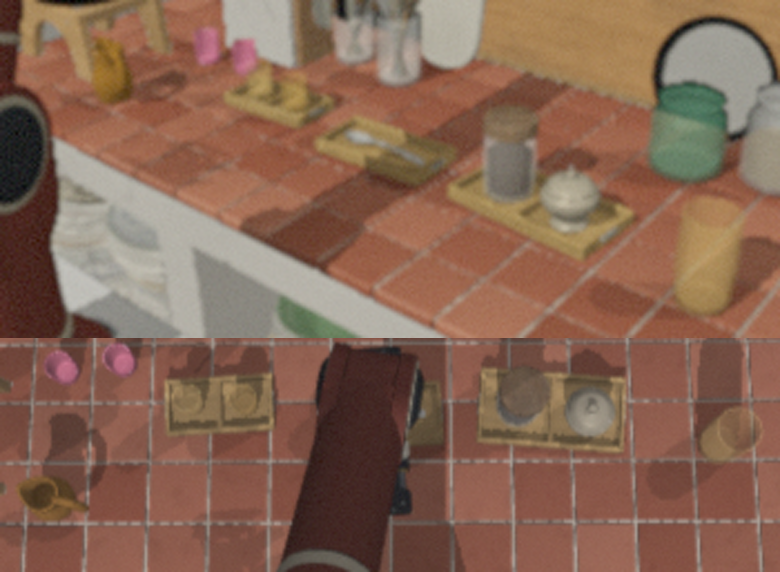

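In the final picture both glasses, the jar and the bowl stand upright in their bays. The spoon lies flat in the long tray at about (375,143), and the jug, beaker and pink glasses are unmoved.

```bash
python3 -c "
from workcell import *
print(finish_job())"
```

```text
the job is handed in; nothing more can be done
None
```

The job is handed in: both tea glasses, the sugar bowl and the coffee jar stand upright in their bays and the teaspoon lies flat in the long tray, with the jug, beaker and pink glasses left alone (about 28 s of the 115 s used).

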